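# Move the tube carrier to the spare swing-out hook

## Robot

A 7-joint arm with a two-finger parallel gripper is mounted at the origin on the work surface. World frame = base frame: x ahead of the robot, y to its left, z up, the work surface at z = 0. Lengths are in m, angles in rad, forces in N, time in s.
With the tool pointing down it reaches from about 0.375 to 0.925 m from the base axis. Payload 3.1 kg.
Tool frame: the origin (TCP) lies at the very end of the fingers, on their centre line; the grasp point (between the pads) lies ctrl.grip_point_offset behind it (ctrl.grip_point_offset is the distance from the TCP to the grasp point, in m); z points along the fingers, x is the direction in which the jaws open and shut, and the axes are right-handed (so a half turn about z gives the same grasp; the last joint's range is limited). The gripper opens to 85 mm and grips with 20 to 120 N. Pads are 22 mm wide; open, the fingers measure 114 mm over their backs; the gripper's body (76 mm by 85 mm) begins 54 mm behind the grasp point. The pads swing forward as they close: fully open they stand 13 mm farther back than shut.
Start: joints at [1.057, 0.383, 0.044, 1.598, -0.018, 1.161, -0.05], TCP at [0.263, -0.595, 0.231] pointing down, gripper open.
Joint ranges: [-2.61, 2.61], [-0.41, 2.15], [-1.48, 1.57], [0, 2.5], [-1.57, 4.71], [0.05, 1.97], [-2.85, 2.85]. Speed limits (rad/s): [2.79, 2.79, 3.14, 3.14, 3.14, 3.14, 3.14].

## Interface

Orientations are given as a unit quaternion [x, y, z, w].
In Python, from rig import ctrl gives the robot as it stands. The module is installed in compiled form; this text tells all that it offers.
- The arm moves only by the tool move_arm, never from a script. Its argument "series" is a list of rows, each a list of 7 numbers: the shift along the world's x, y, z normalised to -1 to 1, where 1 is 0.03 m, then the turn, a rotation vector about the world's x, y, z normalised to -1 to 1, where 1 is 0.08 rad, then the closure, from 0 (fully open) to 1 (shut). In form: [[dx, dy, dz, rx, ry, rz, claw], ...]. A call has 1 to 12 rows; each row shifts and turns the pose as measured when the row begins; what a row does not reach is not made up. A row lasts 1/8 s, in which the tool goes at most 62.5 mm and 10.7 degrees, less where a joint would pass 70% of its speed; a pose out of reach is approached as far as the arm can. A call with a number of a shift or a turn outside -1 to 1 is refused whole. A call with a gripper value outside its range is refused whole. The fingers move at their own pace and stop on an object; "grip_force" is the grip in N (left out, the last holds). Time passes only in rows, so rows that do not move let the fingers close. It gives the time, the measured TCP pose, the force and the opening at its end, in the units of the state.
- ctrl.sense(): the state, without advancing time (a new reading comes with each control period).
- ctrl.get_image(name): name is "side" or "top" or "wrist"; returns a dict with "image" (480x640x3 uint8, blue, green, red), "K" (3x3 intrinsics, pixels), "rvec" (rotation vector, rad) and "tvec" (3), from world to camera coordinates, as OpenCV has them; the wrist camera has in their place "hand_eye" (4x4, takes a point from camera to tool coordinates, whose origin is the TCP and whose axes are the tool frame's). Camera axes: x right, y down, z forward; pixel columns grow to the right and rows downward; lengths in m; the calibration is good to about 2 mm. A picture is of the moment at which its call begins: read the wrist's pose just before it. There is no depth.
- ctrl.job_done(): hands the job in, once; it reports no verdict.
Trained networks look in a picture, given as the dict that the camera call returned (one of the last four; its "shot" number tells which), for a name from the list of things; names that differ only in an ending like _2 or _b are one class to them, and where a whole thing is asked for, a point or a joint stands for the part that bears it (a point fixed in the world has none). Each returns a list of dicts, best first, with "confidence" (0 to 1); they miss things now and then, are a little off and sometimes report something else, mostly with a low value. They report only what shows in the picture. A call takes as long as a camera call.
- ctrl.find_in(picture, name): "position" ([x, y, z] in m, in world coordinates, good to about 4 mm: the middle of the surface that is visible of it).
- ctrl.outline_of(picture, name): "region" (480x640 bool, what is visible of it).
The state is a dict: "time_s": time; "q": joint angles; "joint_vel": joint speeds; "effort": joint torques, N m; "tool_pos": TCP position; "tcp_rot": TCP orientation; "ft_force": force on the tool from outside, world axes, zero at the start; "torque": the same for the moment, N m; "opening": opening from 0.0 (shut) to 1.0 (fully open).
Only numpy, scipy, OpenCV 4.12 (cv2) and the standard library are available. Lean on these libraries where they do the work, as an engineer would, in place of code of your own. Each camera call takes 0.05 s, during which the arm holds its last target. There are 200 camera calls.

## Task

The tube carrier hangs on one of the two swing-out hooks of the low bench screen. Swing the folded spare hook fully out, square to the screen, then move the carrier over so that it hangs on that hook, keeping it upright all the way. When the first hook is empty, fold it flat along the screen again.

Things in the scene. Friction and masses are not known exactly. Their poses are not given: they have to be found in the camera images.
- screen: Grey laminate screen fixed on the bench, 460 mm long, 18 thick, top edge 180 above the bench. Origin on the bench at mid-thickness; x points out of its front (far side from the robot), y along it, z up. Two like hooks, pivots at x = 31 mm and y = 80 or -160; which one holds the carrier varies. An arm folded flat points to the screen's +y; swung out 90 degrees, to a stop, to its +x.
- spare_arm: Flat steel arm of the empty hook, folded at the start (0 to 7 degrees out). Swings level on an upright pivot; friction (1.2 N at the pin) holds it. Origin on the pivot, at the arm's top (180 mm above the bench); x runs along the arm to its tip, z up. 16 mm wide, 14 thick, 108 long. Round upright pin to take or push it by: 14 mm diameter, 42 above the arm's top, 100 from the pivot.
- used_arm: Arm of the other hook, the same in size, axes, friction, swing and stops. At the start it is swung out (86 to 90 degrees) with the carrier hanging on it, 40 to 60 mm from the pivot.
- carrier_mid (a point): Centre, half-way up, of a loose ivory plastic carrier (0.11 to 0.23 kg): an upside-down U astride the arm, 108 mm high, 52 wide in y (38 inside), 18 in x (along the arm), top 8 thick, its underside resting on the arm 46 above this point. Outside each leg a cup with a capped tube: to 50 mm out in y, 12 above this point. Grasp across the 52 at the top. Feet clear the arm when it is lifted over 100 mm.

How it is judged:
On the way, in this order (a step that is already met when the one before it is completed fails the run):
1. the spare hook is swung out, within 12 degrees of square to the screen, while the carrier still hangs on the first hook (angle between the x axis of spare_arm and the x axis of screen, either way round below 0.21 rad and horizontal distance between carrier_mid and used_arm below 0.1 m), for 0.2 s.
2. the carrier hangs on the spare hook's arm and is let go (x of carrier_mid in the frame of spare_arm between 0.015 and 0.095 m and y of carrier_mid in the frame of spare_arm between -0.025 and 0.025 m and z of carrier_mid in the frame of spare_arm between -0.058 and -0.034 m and contact force between the fingers and carrier below 0.1 N), for 0.2 s.
At the end, for the whole second after the job is handed in: The carrier hangs, let go, on the spare arm: 15 to 95 mm from the pivot, within 25 mm of its line, 12 mm of hanging height, 17 degrees of upright. That arm is within 15 degrees of square to the screen; the first arm is within 12 degrees of flat along it (angle between the x axis of used_arm and the y axis of screen, either way round below 0.21 rad and angle between the x axis of spare_arm and the x axis of screen, either way round below 0.26 rad and x of carrier_mid in the frame of spare_arm between 0.015 and 0.095 m and y of carrier_mid in the frame of spare_arm between -0.025 and 0.025 m and z of carrier_mid in the frame of spare_arm between -0.058 and -0.034 m and angle between carrier_mid's own z axis and vertical below 0.3 rad); the robot touches nothing.
It fails at once if the carrier is tipped more than 45 degrees (angle between carrier_mid's own z axis and vertical above 0.79 rad).
It also fails if it takes over 64 s, if anything falls off the work surface, if the arm or the gripper's body presses on something with over 40 N, if the wrist force passes 120 N, or if a joint passes its speed limit or range.

## Working session

There is one attempt and no reset: what is moved stays moved. The work goes in short steps, Python scripts to look and compute and a tool call to move; the robot and the scene stay as the last step left them, time stands still between calls to the robot, and variables do not carry over. Pictures are saved under pics/ and viewed, about 8 in all and at most 12, crops included, and the job is handed in when it is done.

Besides the shell and the picture viewer there is one more tool, called after ">>>" in YAML: its name, and indented under it one key for each argument. move_arm: Moves the arm, as the interface text tells. Its arguments: {"type":"object","properties":{"series":{"type":"array","items":{"type":"array","items":{"type":"number"}}},"grip_force":{"type":"number"}},"required":["series"]}

```bash
mkdir -p pics; cat > h.py <<'E'
import numpy as np, cv2
from rig import ctrl
E
python3 - <<'E'
from h import *
s=ctrl.sense();print(s['time_s'],s['tool_pos'],s['tcp_rot'],s['opening'],ctrl.grip_point_offset)
ims=[]
for n in ('side','top'):
    p=ctrl.get_image(n);ims.append(p['image'])
    R=cv2.Rodrigues(p['rvec'])[0];print(n,'cam at',-R.T@np.array(p['tvec']).ravel())
    for o in ('screen','spare_arm','used_arm','carrier_mid'):
        for d in ctrl.find_in(p,o)[:3]:
            P=np.array(d['position']);uv=cv2.projectPoints(P[None],p['rvec'],p['tvec'],p['K'],None)[0].ravel()
            print(o,round(d['confidence'],2),P.round(3),uv.round())
    cv2.imwrite(f'pics/{n}0.png',p['image'])
E
```

```text
0.0 [ 0.26214794 -0.59374749  0.22984954] [ 8.37841062e-01 -5.45912585e-01 -1.15962308e-03 -6.78398362e-04] 1.0015857767398308 0.0187
side cam at [0.49626043 0.64438991 0.5181037 ]
spare_arm 0.93 [ 0.513 -0.082  0.195] [345. 206.]
used_arm 0.62 [0.583 0.06  0.18 ] [286. 262.]
carrier_mid 0.86 [0.563 0.087 0.137] [301. 304.]
top cam at [ 0.43119078 -0.0249181   0.80270965]
screen 0.64 [ 0.469 -0.018  0.177] [329. 291.]
spare_arm 0.73 [ 0.506 -0.123  0.181] [416. 258.]
used_arm 0.84 [0.553 0.056 0.18 ] [266. 224.]
carrier_mid 0.67 [0.565 0.052 0.142] [273. 220.]
```

View pics/side0.png

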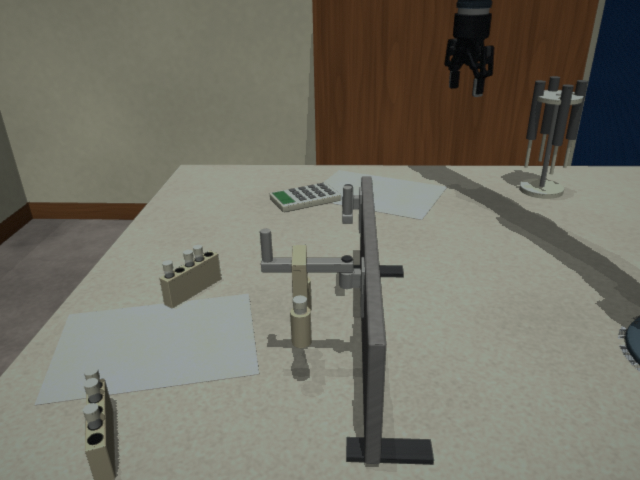

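View pics/top0.png

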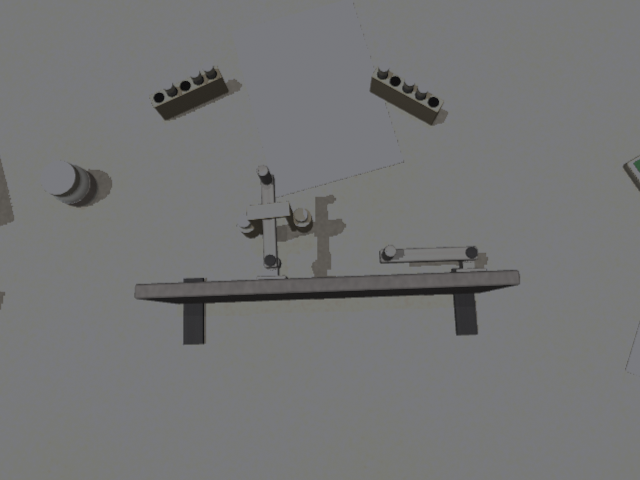

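The side view shows the used arm swung out with the carrier astride it (pin top about (265,232), carrier top (300,248)). In the top view, the used pivot is at (270,260), its pin top at (263,172). The folded spare arm has its pivot at (471,252) and pin top at (389,252). The screen's front top edge runs from (136,285) to (519,270).

```bash
cat >> h.py <<'E'
def px2w(p,uv,z):
    R=cv2.Rodrigues(p['rvec'])[0];t=np.array(p['tvec']).ravel();c=-R.T@t
    u=cv2.undistortPoints(np.array([[uv]],float),np.array(p['K']),None).ravel()
    d=R.T@np.array([u[0],u[1],1]);return c+d*(z-c[2])/d[2]
E
python3 - <<'E'
from h import *
p=ctrl.get_image('top')
for n,uv,z in [('upiv',(270,260),.184),('upin',(263,172),.222),('spiv',(471,252),.184),('spin',(389,252),.222),('scrL',(136,285),.18),('scrR',(519,270),.18),('cartop',(269,211),.188),('carL',(249,212),.188),('carR',(290,210),.188)]:
    print(n,px2w(p,uv,z).round(4))
im=cv2.resize(p['image'][130:320,120:540],None,fx=1.9,fy=1.9,interpolation=cv2.INTER_CUBIC)
cv2.imwrite('pics/topc.png',cv2.convertScaleAbs(im,alpha=1.7))
p=ctrl.get_image('side')
for n,uv,z in [('upin',(265,232),.222),('spin',(348,186),.222)]: print(n,px2w(p,uv,z).round(4))
E
```

```text
upiv [0.5078 0.0514 0.184 ]
upin [0.6057 0.0542 0.222 ]
spiv [ 0.5113 -0.1876  0.184 ]
spin [ 0.5087 -0.0869  0.222 ]
scrL [0.4821 0.2142 0.18  ]
scrR [ 0.4889 -0.2434  0.18  ]
cartop [0.5669 0.0517 0.188 ]
carL [0.5664 0.076  0.188 ]
carR [0.5675 0.0263 0.188 ]
upin [0.6066 0.0594 0.222 ]
spin [ 0.5087 -0.0915  0.222 ]
```

View pics/topc.png

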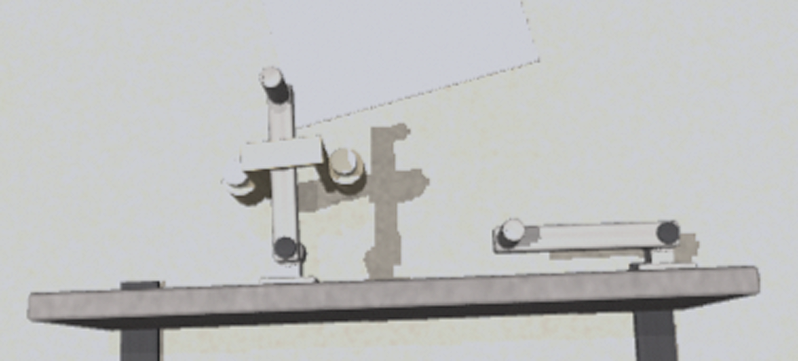

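The two cameras agree. Screen yaw is about +0.015. The pivots are at (0.508,0.052) and (0.511,-0.188), the spare pin at (0.509,-0.089), and the carrier at (0.567,0.0515). Next I move above the spare pin, turning the jaws to world y.

>>> move_arm:
  series:
    - [0.34, 0.7, 0.4, 0, 0, -0.21, 0]
    - [0.34, 0.7, 0.4, 0, 0, -0.21, 0]
    - [0.34, 0.7, 0.4, 0, 0, -0.21, 0]
    - [0.34, 0.7, 0.2, 0, 0, -0.21, 0]
    - [0.34, 0.7, 0, 0, 0, -0.21, 0]
    - [0.34, 0.7, 0, 0, 0, -0.21, 0]
    - [0.34, 0.7, 0, 0, 0, -0.21, 0]
    - [0.34, 0.7, 0, 0, 0, -0.21, 0]
    - [0.34, 0.7, 0, 0, 0, -0.21, 0]
    - [0.34, 0.7, 0, 0, 0, -0.21, 0]
    - [0.34, 0.7, 0, 0, 0, -0.21, 0]
    - [0.34, 0.7, 0, 0, 0, -0.21, 0]

```text
time_s: 2.1
tool_pos: [0.3862, -0.3372, 0.2766]
tcp_rot: [0.775, -0.632, 0.002, 0.001]
ft_force: [0.8, -0.6, 0.8]
opening: 0.998
```

>>> move_arm:
  series:
    - [0.34, 0.7, 0, 0, 0, -0.21, 0]
    - [0.34, 0.7, 0, 0, 0, -0.21, 0]
    - [0.34, 0.7, 0, 0, 0, -0.21, 0]
    - [0.34, 0.7, 0, 0, 0, -0.21, 0]
    - [0.34, 0.7, 0, 0, 0, -0.21, 0]
    - [0.34, 0.7, 0, 0, 0, -0.21, 0]
    - [0.34, 0.7, 0, 0, 0, -0.21, 0]
    - [0.34, 0.7, 0, 0, 0, -0.21, 0]
    - [0.34, 0.7, 0, 0, 0, -0.21, 0]

```text
time_s: 3.22
tool_pos: [0.4808, -0.1421, 0.279]
tcp_rot: [0.723, -0.691, 0.005, 0.001]
ft_force: [0.2, -0.1, -0.1]
opening: 1.004
```

>>> move_arm:
  series:
    - [0.47, 0.88, 0, 0, 0, -0.2, 0]
    - [0.47, 0.88, 0, 0, 0, -0.15, 0]
    - [0, 0, 0, 0, 0, 0, 0]

```text
time_s: 3.6
tool_pos: [0.5106, -0.0854, 0.2798]
tcp_rot: [0.714, -0.7, 0.005, 0.0]
ft_force: [0.4, -0.7, 0.9]
opening: 0.998
```

```bash
python3 - <<'E'
from h import *
from scipy.spatial.transform import Rotation as Ro
s=ctrl.sense();p=ctrl.get_image('wrist');print(s['tool_pos'],s['tcp_rot'])
H=np.array(p['hand_eye']);T=np.eye(4);T[:3,:3]=Ro.from_quat(s['tcp_rot']).as_matrix();T[:3,3]=s['tool_pos']
C=np.linalg.inv(T@H);im=p['image'].copy()
for d in ctrl.find_in(p,'spare_arm')[:2]:print(d)
for P in [(.509,-.089,.222),(.511,-.188,.18),(.509,-.089,.18)]:
    q=C[:3,:3]@np.array(P)+C[:3,3];u=np.array(p['K'])@q;u=u[:2]/u[2];print(P,u);cv2.drawMarker(im,tuple(int(x) for x in u),(0,0,255),0,12)
cv2.imwrite('pics/w1.png',im)
E
```

```text
[ 0.5105611  -0.08544609  0.2798365 ] [ 7.13747877e-01 -7.00382142e-01  5.36334395e-03  2.40388551e-04]
{'position': [0.5111, -0.1256, 0.1829], 'confidence': 0.61}
(0.509, -0.089, 0.222) [328.43625677 269.06402133]
(0.511, -0.188, 0.18) [471.89315878 247.24525894]
(0.509, -0.089, 0.18) [327.13008856 247.84719753]
```

View pics/w1.png

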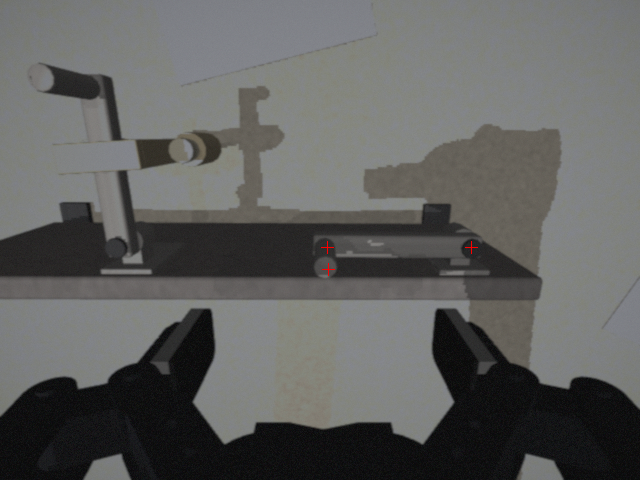

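The wrist view shows the pin top at (326,267), within 2 px of the projection, so the position holds. I descend, grip the pin at low force and let the fingers close.

>>> move_arm:
  series:
    - [-0.02, -0.06, -0.7, 0, 0, -0.1, 0.2]
    - [0, 0, -0.7, 0, 0, 0, 0.3]
    - [0, 0, -0.7, 0, 0, 0, 0.4]
    - [0, 0, -0.6, 0, 0, 0, 0.5]
    - [0, 0, 0, 0, 0, 0, 1]
    - [0, 0, 0, 0, 0, 0, 1]
    - [0, 0, 0, 0, 0, 0, 1]
    - [0, 0, 0, 0, 0, 0, 1]
    - [0, 0, 0, 0, 0, 0, 1]
    - [0, 0, 0, 0, 0, 0, 1]
  grip_force: 25

```text
time_s: 4.95
tool_pos: [0.5059, -0.087, 0.1975]
tcp_rot: [-0.706, 0.709, 0.0, 0.004]
ft_force: [0.7, 3.6, -2.2]
opening: 0.154
```

The pin is gripped (opening 13 mm). Now I follow the arc, first half.

>>> move_arm:
  series:
    - [0.52, -0.03, 0, 0, 0, 0, 1]
    - [0.51, -0.11, 0, 0, 0, 0, 1]
    - [0.49, -0.19, 0, 0, 0, 0, 1]
    - [0.45, -0.27, 0, 0, 0, 0, 1]
    - [0.4, -0.33, 0, 0, 0, 0, 1]
    - [0.35, -0.39, 0, 0, 0, 0, 1]
    - [0, 0, 0, 0, 0, 0, 1]

```text
time_s: 5.82
tool_pos: [0.5924, -0.1257, 0.1975]
tcp_rot: [-0.705, 0.709, 0.003, 0.006]
ft_force: [1.9, 0.6, -2.2]
opening: 0.151
```

>>> move_arm:
  series:
    - [0.26, -0.44, 0, 0, 0, 0, 1]
    - [0.19, -0.48, 0, 0, 0, 0, 1]
    - [0.11, -0.51, 0, 0, 0, 0, 1]
    - [0.04, -0.52, 0, 0, 0, 0, 1]
    - [0, 0, 0, 0, 0, 0, 1]

```text
time_s: 6.45
tool_pos: [0.6177, -0.1824, 0.1976]
tcp_rot: [-0.707, 0.707, -0.001, 0.012]
ft_force: [0.8, 0.1, -1.3]
opening: 0.15
```

>>> move_arm:
  series:
    - [-0.1, -0.15, 0, 0, 0, 0, 1]
    - [-0.05, -0.05, 0, 0, 0, 0, 1]
    - [0, 0, 0, 0, 0, 0, 1]

```text
time_s: 6.82
tool_pos: [0.6176, -0.1855, 0.1977]
tcp_rot: [0.708, -0.706, 0.004, -0.016]
ft_force: [2.0, 1.3, -1.9]
opening: 0.155
```

```bash
python3 - <<'E'
from h import *
p=ctrl.get_image('top');print(ctrl.sense()['tool_pos'])
for o in ('spare_arm','used_arm','carrier_mid'):
    for d in ctrl.find_in(p,o)[:2]: print(o,d)
im=cv2.resize(p['image'][130:320,120:540],None,fx=1.9,fy=1.9,interpolation=cv2.INTER_CUBIC)
cv2.imwrite('pics/top2.png',cv2.convertScaleAbs(im,alpha=1.7))
E
```

```text
[ 0.61756878 -0.18553327  0.1977595 ]
used_arm {'position': [0.5656, 0.0497, 0.1429], 'confidence': 0.69}
used_arm {'position': [0.555, 0.0555, 0.1788], 'confidence': 0.61}
carrier_mid {'position': [0.5666, 0.0521, 0.145], 'confidence': 0.61}
```

View pics/top2.png

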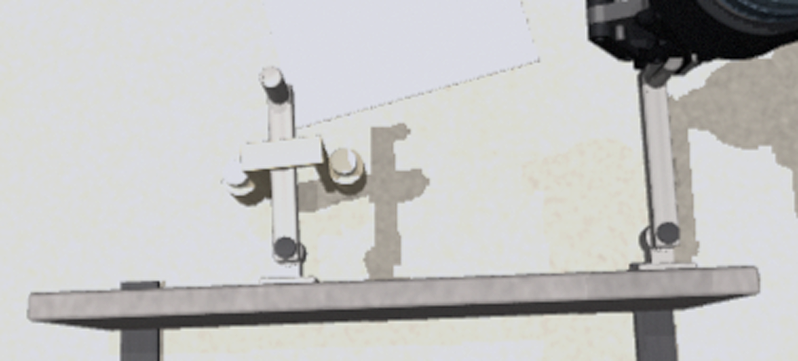

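The top view shows the spare arm square to the screen (pivot crop (667,233), arm running straight up to the gripper at (655,70)), with the carrier still hanging on the first hook. I release, lift and go over to the carrier.

>>> move_arm:
  series:
    - [0, 0, 0, 0, 0, 0, 0]
    - [0, 0, 0, 0, 0, 0, 0]
    - [0, 0, 0, 0, 0, 0, 0]
    - [0, 0, 0.5, 0, 0, 0, 0]
    - [0, 0, 0.9, -0.2, 0.3, 0.2, 0]
    - [0, 0, 0.9, 0, 0, 0, 0]
    - [0, 0, 0.4, 0, 0, 0, 0]
    - [-0.18, 0.84, 0, 0, 0, 0, 0]
    - [-0.18, 0.84, 0, 0, 0, 0, 0]
    - [-0.18, 0.84, 0, 0, 0, 0, 0]
    - [-0.18, 0.84, 0, 0, 0, 0, 0]
    - [-0.18, 0.84, 0, 0, 0, 0, 0]

```text
time_s: 8.52
tool_pos: [0.5811, -0.0554, 0.2809]
tcp_rot: [0.713, -0.702, -0.002, 0.004]
ft_force: [1.0, 0.3, -0.1]
opening: 0.995
```

>>> move_arm:
  series:
    - [-0.18, 0.84, 0, 0, 0, 0, 0]
    - [-0.18, 0.84, 0, 0, 0, 0, 0]
    - [-0.18, 0.84, 0, 0, 0, 0, 0]
    - [-0.18, 0.84, 0, 0, 0, 0, 0]
    - [0, 0, 0, 0, 0, 0, 0]

```text
time_s: 9.15
tool_pos: [0.5485, 0.0626, 0.2748]
tcp_rot: [0.719, -0.695, -0.008, 0.007]
ft_force: [0.1, -0.4, -1.3]
opening: 0.999
```

```bash
python3 - <<'E'
from h import *
from scipy.spatial.transform import Rotation as Ro
s=ctrl.sense();p=ctrl.get_image('wrist');print(s['tool_pos'],s['tcp_rot'],Ro.from_quat(s['tcp_rot']).as_matrix().round(3))
H=np.array(p['hand_eye']);T=np.eye(4);T[:3,:3]=Ro.from_quat(s['tcp_rot']).as_matrix();T[:3,3]=s['tool_pos']
C=np.linalg.inv(T@H);im=p['image'].copy()
for P in [(.558,.0515,.188),(.576,.0515,.188),(.567,.0255,.188),(.567,.0775,.188),(.508,.052,.18),(.607,.056,.222),(.511,-.188,.18),(.611,-.186,.222)]:
    q=C[:3,:3]@np.array(P)+C[:3,3];u=np.array(p['K'])@q;u=u[:2]/u[2];print(P,u.round());cv2.drawMarker(im,tuple(int(x) for x in u),(0,0,255),0,12)
cv2.imwrite('pics/w2.png',im)
t=ctrl.get_image('top')
uv=cv2.projectPoints(np.array([[.511,-.188,.18],[.611,-.1865,.222]]),t['rvec'],t['tvec'],t['K'],None)[0];print(uv)
cv2.imwrite('pics/t3.png',t['image'])
E
```

```text
[0.54854829 0.0626162  0.27480579] [ 0.71855526 -0.69538456 -0.00829825  0.00705644] [[ 0.033 -0.999 -0.022]
 [-0.999 -0.033  0.001]
 [-0.002  0.022 -1.   ]]
(0.558, 0.0515, 0.188) [341. 234.]
(0.576, 0.0515, 0.188) [343. 206.]
(0.567, 0.0255, 0.188) [383. 222.]
(0.567, 0.0775, 0.188) [301. 219.]
(0.508, 0.052, 0.18) [337. 299.]
(0.607, 0.056, 0.222) [340. 161.]
(0.511, -0.188, 0.18) [679. 306.]
(0.611, -0.186, 0.222) [813. 168.]
[[[470.45337795 252.66258845]]

 [[472.43167918 161.19127393]]]
```

View pics/w2.png

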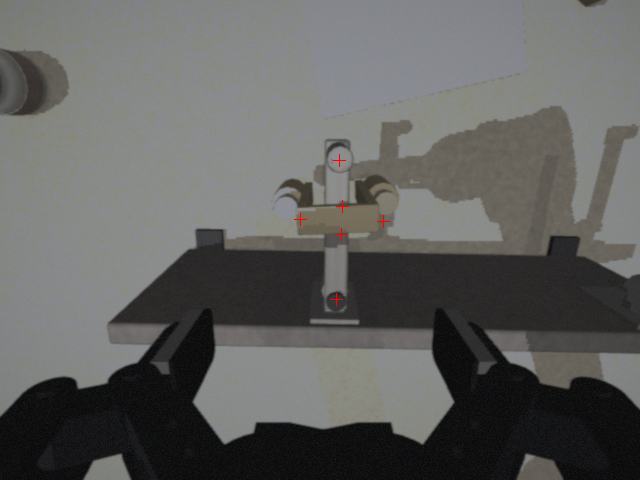

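The wrist view shows the carrier top spanning about (298–385, 207–235), centred on my projected marks, and the pin and pivot match too. I centre over it, descend and grip.

>>> move_arm:
  series:
    - [0.58, -0.37, 0, 0, -0.27, -0.15, 0]
    - [0, 0, -0.5, 0, 0, 0, 0]
    - [0, 0, -0.6, 0, 0, 0, 0]
  grip_force: 45

```text
time_s: 9.62
tool_pos: [0.5701, 0.0417, 0.2408]
tcp_rot: [0.709, -0.705, 0.003, -0.001]
ft_force: [-0.6, 0.1, -0.3]
opening: 1.004
```

>>> move_arm:
  series:
    - [-0.13, 0.33, -0.2, 0, 0, 0, 0]
    - [0, 0, 0, 0, 0, 0, 0]

```text
time_s: 9.88
tool_pos: [0.5637, 0.0515, 0.2307]
tcp_rot: [0.709, -0.705, 0.0, 0.001]
ft_force: [-0.7, 0.2, 0.3]
opening: 0.998
```

>>> move_arm:
  series:
    - [0.07, 0, -0.6, 0, 0, 0, 0]
    - [0, 0, -0.6, 0, 0, 0, 0]
    - [0, 0, -0.6, 0, 0, 0, 0]
    - [0, 0, -0.5, 0, 0, 0, 0]
    - [0, 0, 0, 0, 0, 0, 0]

```text
time_s: 10.5
tool_pos: [0.5651, 0.0517, 0.1562]
tcp_rot: [0.709, -0.705, -0.0, 0.002]
ft_force: [0.1, -0.1, 0.4]
opening: 1.002
```

>>> move_arm:
  series:
    - [0, 0, 0.05, 0, 0, 0, 0.3]
    - [0, 0, 0, 0, 0, 0, 0.6]
    - [0, 0, 0, 0, 0, 0, 1]
    - [0, 0, 0, 0, 0, 0, 1]
    - [0, 0, 0, 0, 0, 0, 1]
    - [0, 0, 0, 0, 0, 0, 1]
    - [0, 0, 0.3, 0, 0, 0, 1]
    - [0, 0, 0.3, 0, 0, 0, 1]
    - [0, 0, 0, 0, 0, 0, 1]

```text
time_s: 11.62
tool_pos: [0.5666, 0.052, 0.179]
tcp_rot: [0.709, -0.705, 0.001, 0.0]
ft_force: [0.7, -0.1, -1.3]
opening: 0.602
```

The opening is 51 mm and about 1.3 N is carried, so the carrier is held. I lift it clear.

>>> move_arm:
  series:
    - [0, 0, 0.5, 0, 0, 0, 1]
    - [0, 0, 0.7, 0, 0, 0, 1]
    - [0, 0, 0.7, 0, 0, 0, 1]
    - [0, 0, 0.7, 0, 0, 0, 1]
    - [0, 0, 0.7, 0, 0, 0, 1]
    - [0, 0, 0.4, 0, 0, 0, 1]
    - [0, 0, 0, 0, 0, 0, 1]

```text
time_s: 12.5
tool_pos: [0.5667, 0.0526, 0.2986]
tcp_rot: [0.71, -0.705, 0.002, -0.001]
ft_force: [0.3, -0.2, -0.8]
opening: 0.604
```

```bash
python3 - <<'E'
from h import *
p=ctrl.get_image('side');t=ctrl.get_image('top')
for q in (p,t):
  for d in ctrl.find_in(q,'carrier_mid')[:2]: print(d)
im=np.hstack([p['image'][100:460,150:520],t['image'][60:420,150:560]])
cv2.imwrite('pics/s4.png',cv2.convertScaleAbs(im,alpha=1.3))
E
```

```text
{'position': [0.5627, 0.0966, 0.2588], 'confidence': 0.75}
{'position': [0.5639, 0.0112, 0.2648], 'confidence': 0.92}
```

View pics/s4.png

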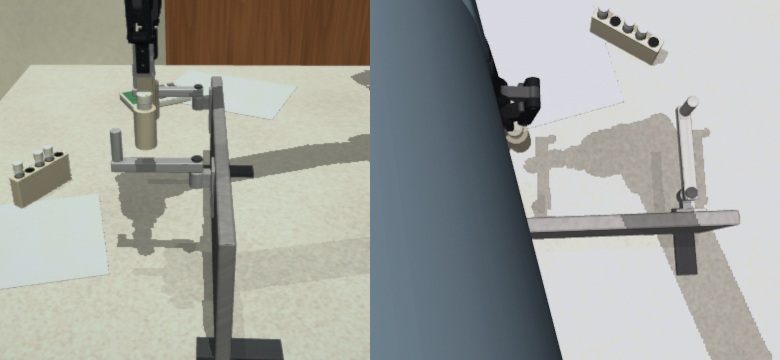

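The pictures show the carrier upright with its feet clear above the first arm (tube at crop (145,120), arm at (160,160)). The spare pin top at full-frame (471,162) is within 1–2 px of the square position, so I move across.

>>> move_arm:
  series:
    - [0, -0.4, 0, 0, 0, 0, 1]
    - [0, -0.8, 0, 0, 0, 0, 1]
    - [0, -0.8, 0, 0, 0, 0, 1]
    - [0, -0.8, 0, 0, 0, 0, 1]
    - [0, -0.8, 0, 0, 0, 0, 1]
    - [0, -0.8, 0, 0, 0, 0, 1]
    - [0, -0.8, 0, 0, 0, 0, 1]
    - [0, -0.8, 0, 0, 0, 0, 1]
    - [0, -0.8, 0, 0, 0, 0, 1]
    - [0, -0.6, 0, 0, 0, 0, 1]
    - [0, 0, 0, 0, 0, 0, 1]

```text
time_s: 14.08
tool_pos: [0.5574, -0.1879, 0.2865]
tcp_rot: [-0.707, 0.707, 0.005, -0.008]
ft_force: [-0.5, -0.1, -0.8]
opening: 0.6
```

>>> move_arm:
  series:
    - [0.1, 0.03, 0, 0, -0.23, 0.25, 1]
    - [0, 0, 0, 0, 0, 0, 1]
    - [0, 0, -0.4, 0, 0, 0, 1]

```text
time_s: 14.45
tool_pos: [0.5619, -0.1834, 0.2751]
tcp_rot: [0.716, -0.698, 0.002, -0.0]
ft_force: [-0.7, 0.2, -1.9]
opening: 0.599
```

```bash
python3 - <<'E'
from h import *
from scipy.spatial.transform import Rotation as Ro
s=ctrl.sense();p=ctrl.get_image('wrist');print(s['tool_pos'],s['tcp_rot'])
H=np.array(p['hand_eye']);T=np.eye(4);T[:3,:3]=Ro.from_quat(s['tcp_rot']).as_matrix();T[:3,3]=s['tool_pos']
C=np.linalg.inv(T@H);im=p['image'].copy()
for P in [(.511,-.188,.18),(.611,-.186,.222)]:
    q=C[:3,:3]@np.array(P)+C[:3,3];u=np.array(p['K'])@q;u=u[:2]/u[2];print(P,u.round());cv2.drawMarker(im,tuple(int(x) for x in u),(0,0,255),0,12)
cv2.imwrite('pics/w5.png',im)
E
```

```text
[ 0.56191628 -0.18339211  0.27508227] [ 7.16009775e-01 -6.98085869e-01  2.44099795e-03 -4.03617791e-04]
(0.511, -0.188, 0.18) [327. 316.]
(0.611, -0.186, 0.222) [330. 181.]
```

View pics/w5.png

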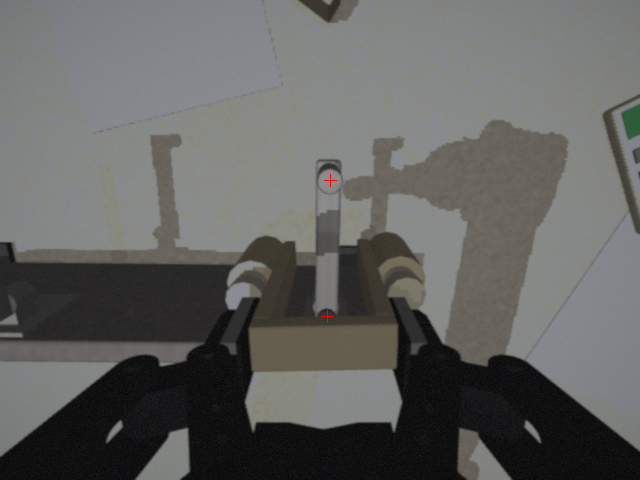

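The wrist view shows the spare arm (x≈327 px) centred between the carrier legs (292 and 365), with the marks on the pin and pivot. I lower it.

>>> move_arm:
  series:
    - [0, -0.08, -0.5, 0, 0, 0, 1]
    - [0, 0, -0.7, 0, 0, 0, 1]
    - [0, 0, -0.7, 0, 0, 0, 1]
    - [0, 0, -0.7, 0, 0, 0, 1]
    - [0, 0, -0.4, 0, 0, 0, 1]
    - [0, 0, 0, 0, 0, 0, 1]

```text
time_s: 15.25
tool_pos: [0.5575, -0.1837, 0.1731]
tcp_rot: [0.717, -0.697, -0.003, 0.002]
ft_force: [0.2, -1.0, -1.2]
opening: 0.604
```

>>> move_arm:
  series:
    - [0.05, -0.08, -0.3, 0, 0, 0, 1]
    - [0, 0, -0.1, 0, 0, 0, 1]
    - [0, 0, -0.05, 0, 0, 0, 1]
    - [0, 0, 0, 0, 0, 0, 1]

```text
time_s: 15.75
tool_pos: [0.5608, -0.1868, 0.1608]
tcp_rot: [0.717, -0.697, -0.001, 0.001]
ft_force: [0.6, 0.2, -1.3]
opening: 0.601
```

>>> move_arm:
  series:
    - [0, 0, -0.08, 0, 0, 0, 1]
    - [0, 0, -0.05, 0, 0, 0, 1]
    - [0, 0, 0, 0, 0, 0, 1]

```text
time_s: 16.12
tool_pos: [0.5617, -0.187, 0.1593]
tcp_rot: [0.717, -0.697, 0.0, 0.001]
ft_force: [0.5, 0.5, -1.8]
opening: 0.599
```

>>> move_arm:
  series:
    - [0, 0, -0.1, 0, 0, 0, 1]
    - [0, 0, -0.05, 0, 0, 0, 1]
    - [0, 0, 0, 0, 0, 0, 1]

```text
time_s: 16.5
tool_pos: [0.5621, -0.1871, 0.1591]
tcp_rot: [0.717, -0.697, 0.001, 0.001]
ft_force: [-0.1, -0.0, -0.8]
opening: 0.601
```

Within 1 mm of the seat height. I release slowly and lift away.

>>> move_arm:
  series:
    - [0, 0, 0, 0, 0, 0, 0.3]
    - [0, 0, 0, 0, 0, 0, 0.2]
    - [0, 0, 0, 0, 0, 0, 0]
    - [0, 0, 0, 0, 0, 0, 0]
    - [0, 0, 0, 0, 0, 0, 0]
    - [0, 0, 0.5, 0, 0, 0, 0]
    - [0, 0, 0.7, 0, 0, 0, 0]
    - [0, 0, 0.9, 0, 0, 0, 0]
    - [0, 0, 0.9, 0, 0, 0, 0]
    - [0, 0, 0.8, 0, 0, 0, 0]
    - [0, 0, 0, 0, 0, 0, 0]

```text
time_s: 17.88
tool_pos: [0.5634, -0.187, 0.2812]
tcp_rot: [0.717, -0.697, 0.003, -0.0]
ft_force: [-0.6, -0.5, 0.2]
opening: 1.003
```

```bash
python3 - <<'E'
from h import *
p=ctrl.get_image('side');t=ctrl.get_image('top')
for q in (p,t):
  for o in ('carrier_mid','used_arm','spare_arm'):
    for d in ctrl.find_in(q,o)[:2]: print(o,d)
im=np.hstack([p['image'][100:460,150:520],t['image'][60:420,150:560]])
cv2.imwrite('pics/s6.png',cv2.convertScaleAbs(im,alpha=1.3))
E
```

```text
carrier_mid {'position': [0.5596, -0.1488, 0.1287], 'confidence': 0.8}
used_arm {'position': [0.5741, 0.0616, 0.1773], 'confidence': 0.94}
spare_arm {'position': [0.5874, -0.1829, 0.1822], 'confidence': 0.78}
spare_arm {'position': [0.4723, 0.1869, 0.1142], 'confidence': 0.37}
carrier_mid {'position': [0.5616, -0.1701, 0.1545], 'confidence': 0.82}
used_arm {'position': [0.5654, 0.0547, 0.1835], 'confidence': 0.94}
spare_arm {'position': [0.5336, -0.1805, 0.1796], 'confidence': 0.97}
```

View pics/s6.png

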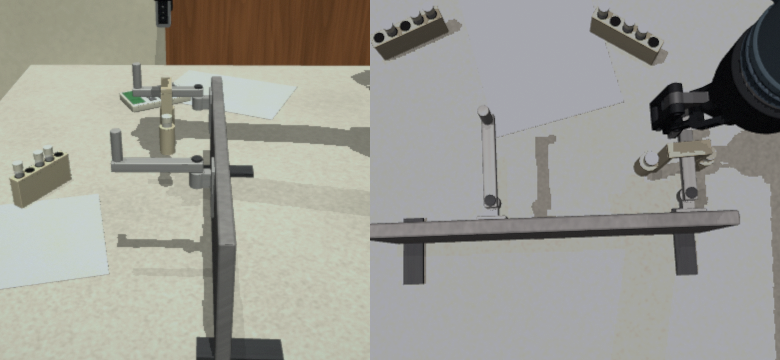

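The carrier hangs upright on the spare arm (top crop (688,148)) and the first arm is empty, with its pin at full-frame (265,171). I go to that pin.

>>> move_arm:
  series:
    - [0.15, 0.87, 0, 0, 0, 0, 0]
    - [0.15, 0.87, 0, 0, 0, 0, 0]
    - [0.15, 0.87, 0, 0, 0, 0, 0]
    - [0.15, 0.87, 0, 0, 0, 0, 0]
    - [0.15, 0.87, 0, 0, 0, 0, 0]
    - [0.15, 0.87, 0, 0, 0, 0, 0]
    - [0.15, 0.87, 0, 0, 0, 0, 0]
    - [0.15, 0.87, 0, 0, 0, 0, 0]
    - [0.15, 0.87, 0, 0, 0, 0, 0]
    - [0, 0, 0, 0, 0, 0, 0]

```text
time_s: 19.52
tool_pos: [0.5983, 0.0542, 0.2693]
tcp_rot: [0.716, -0.698, -0.006, 0.005]
ft_force: [-0.7, -0.8, -0.7]
opening: 0.999
```

>>> move_arm:
  series:
    - [0.25, 0.03, 0, 0, -0.2, 0, 0]
    - [0, 0, 0, 0, 0, 0, 0]
    - [0, 0, -0.6, 0, 0, 0, 0.2]
    - [0, 0, -0.6, 0, 0, 0, 0.3]
  grip_force: 25

```text
time_s: 20.02
tool_pos: [0.6071, 0.0492, 0.2318]
tcp_rot: [0.714, -0.701, 0.002, -0.0]
ft_force: [-0.6, -0.3, 0.5]
opening: 0.7
```

>>> move_arm:
  series:
    - [0, 0.2, -0.6, 0, 0, 0, 0.3]
    - [0, 0, -0.5, 0, 0, 0, 0.4]
    - [0, 0, 0, 0, 0, 0, 0.6]
    - [0, 0, 0, 0, 0, 0, 1]
    - [0, 0, 0, 0, 0, 0, 1]
    - [0, 0, 0, 0, 0, 0, 1]
    - [0, 0, 0, 0, 0, 0, 1]
    - [0, 0, 0, 0, 0, 0, 1]

```text
time_s: 21.02
tool_pos: [0.6042, 0.0548, 0.1922]
tcp_rot: [0.713, -0.701, -0.0, 0.003]
ft_force: [0.0, 0.1, -3.0]
opening: 0.157
```

The pin is gripped (13 mm). Folding arc, first part.

>>> move_arm:
  series:
    - [-0.05, 0.52, 0.1, 0, 0, 0, 1]
    - [-0.13, 0.51, 0, 0, 0, 0, 1]
    - [-0.21, 0.48, 0, 0, 0, 0, 1]
    - [-0.28, 0.44, 0, 0, 0, 0, 1]
    - [-0.35, 0.39, 0, 0, 0, 0, 1]
    - [-0.4, 0.33, 0, 0, 0, 0, 1]
    - [0, 0, 0, 0, 0, 0, 1]

```text
time_s: 21.9
tool_pos: [0.5662, 0.1325, 0.1928]
tcp_rot: [0.712, -0.702, 0.006, -0.0]
ft_force: [-1.7, 0.3, -1.3]
opening: 0.152
```

>>> move_arm:
  series:
    - [-0.45, 0.3, 0, 0, 0, 0, 1]
    - [-0.51, 0.2, 0, 0, 0, 0, 1]
    - [-0.51, 0.11, 0, 0, 0, 0, 1]
    - [-0.5, 0.03, 0, 0, 0, 0, 1]
    - [0, 0, 0, 0, 0, 0, 1]

```text
time_s: 22.52
tool_pos: [0.5024, 0.1528, 0.1929]
tcp_rot: [0.713, -0.702, 0.007, -0.0]
ft_force: [-0.4, 0.5, -3.5]
opening: 0.151
```

>>> move_arm:
  series:
    - [0, 0, 0, 0, 0, 0, 0.5]
    - [0, 0, 0, 0, 0, 0, 0.3]
    - [0, 0, 0, 0, 0, 0, 0]
    - [0, 0, 0, 0, 0, 0, 0]
    - [0, 0, 0.5, 0, 0, 0, 0]
    - [0, 0, 0.8, 0, 0, 0, 0]
    - [0, 0, 0.8, 0, 0, 0, 0]
    - [0, 0, 0.6, 0, 0, 0, 0]
    - [-0.5, 0.6, 0.3, 0, 0, 0, 0]
    - [-0.5, 0.8, 0.3, 0, 0, 0, 0]
    - [-0.5, 0.8, 0.3, 0, 0, 0, 0]
    - [0, 0, 0, 0, 0, 0, 0]

```text
time_s: 24.02
tool_pos: [0.4545, 0.2255, 0.3123]
tcp_rot: [0.713, -0.701, 0.007, -0.003]
ft_force: [-0.3, 0.4, 0.6]
opening: 1.0
```

```bash
python3 - <<'E'
from h import *
p=ctrl.get_image('side');t=ctrl.get_image('top')
for q in (p,t):
  for o in ('carrier_mid','used_arm','spare_arm'):
    for d in ctrl.find_in(q,o)[:2]: print(o,d)
im=np.hstack([p['image'][100:460,150:520],t['image'][60:420,150:560]])
cv2.imwrite('pics/s7.png',cv2.convertScaleAbs(im,alpha=1.3))
E
```

```text
carrier_mid {'position': [0.5601, -0.1481, 0.1297], 'confidence': 0.76}
used_arm {'position': [0.5085, 0.1563, 0.1876], 'confidence': 0.93}
spare_arm {'position': [0.5898, -0.1834, 0.1811], 'confidence': 0.64}
spare_arm {'position': [0.4709, 0.1873, 0.1109], 'confidence': 0.26}
carrier_mid {'position': [0.5613, -0.1732, 0.155], 'confidence': 0.91}
used_arm {'position': [0.5058, 0.1136, 0.1802], 'confidence': 0.73}
spare_arm {'position': [0.5719, -0.1833, 0.1809], 'confidence': 0.66}
```

View pics/s7.png

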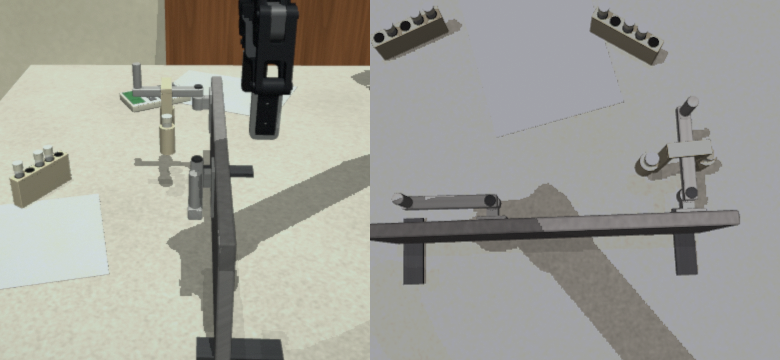

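The first arm lies flat along the screen (crop (400,200) to (490,202)). The spare arm is square, with the carrier hanging upright at about (690,150), and the gripper is clear of everything. I hand the job in.

```bash
python3 -c "
from h import *
print(ctrl.job_done(), ctrl.sense()['time_s'])"
```

```text
the job is handed in; nothing more can be done
the job is handed in; nothing more can be done
```

I finished the task and handed it in at about 24 s of the 64 s allowed. I swung the spare hook square, moved the carrier upright onto it and let go, then folded the first hook flat.

The last pictures, taken before hand-in, show:
- **Spare arm:** its pin top was within 1–2 px of the square position before I set the carrier down. It still looks square with the carrier on it.
- **Carrier:** it hangs upright about 50 mm from the pivot, near the arm's line.
- **First arm:** it lies flat along the screen.
- **Robot:** the gripper is well clear of everything, at about 0.31 m height.

No check failed. The networks' carrier and arm positions were a few centimetres off my own in places. That fits with them reporting only the middle of the visible surface. They also twice reported a low-confidence false spare arm at (0.47, 0.19). The force reading was too noisy to show when the carrier touched down, so I let go within about 1 mm of the expected seat height. The hand-in gave no verdict.

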